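# Refit the lid of the fume-filter unit

## Task

Put the orange lid back on the open grey filter unit: hold it tilted, hook its lip under the dark steel ledge, then swing the other end down past the red sprung catch until it clicks and the lid stays shut and flat by itself. Be gentle: never load the lid against the unit with more than about 25 N, and leave the other things on the bench where they are. Finish with the lid let go.

Things in the scene. Friction and masses are not known exactly. Their poses are not given: they have to be found in the camera images.
- unit: Fixed grey filter unit: tub 212 x 146 x 24 mm, origin at the centre of its underside on the bench; z up, x from ledge end (-x, roughly towards the robot, yaw varies) to catch end. In it stands a lighter open-topped insert with ledge, seat and catch. The insert is set up to 4 mm higher or lower and up to 6 mm further to +x or -x than stated here (unknown, held rigidly): find it by touch.
- unit_ledge (a point): Nominal middle of the free lower edge of the insert's dark steel ledge: x = -72, y = 0, z = 50 mm of the unit, axes as the unit; the real edge is off with the insert by up to 6 mm in x, 4 mm in z. The ledge is 136 mm long, 5 mm thick and overhangs 16 mm, from here back to the back stop wall (nominal x = -88). Below it is free down to z = 6 mm.
- unit_seat (a point): Nominal seat centre: x = 0, z = 44 mm of the unit. Insert, nominal: side walls' inner faces y = +-60, front wall's x = 76, tops z = 50; rigid seat strips by the sides, x -5 to 76, top z = 44. Black rubber bar (x 57 to 67) sprung up to z = 52, 2.5 N, 4.5 N at seat level: it lifts an uncaught lid. Lid home: underside at 44 (to 1.5 mm up at the catch), lip tip x -88 to -84.
- catch (a joint): How far the red spring catch at the insert's +x end is pushed outward, m; 0 = sprung in. 36 mm wide. Nominal: nose reaches in to x = 68 mm of the unit, flat underside at z = 51.5, 60 degree slope above it, top z = 68. The lid's edge pressed down on the slope pushes it back (2.8 N, 4.5 N at 5 mm; with the rubber bar about 4 to 9 N down on the edge); it then springs in over the lid.
- lid_handle (a point): Centre of the lid's black bar handle (bar 14 mm in x, 70 in y, 24 in z, on two posts). Axes are the lid's: x from lip to catch edge, z up out of its top. The orange lid (loose, 0.15 to 0.3 kg) starts flat on the bench, handle up; its underside is 30 mm below this point. Plate 140 x 114 x 6 mm (x -65 to 75 mm from here); the lip, 4 mm thick, 100 wide, runs on to x = -85, level with the underside.
- lid_lip (a point): Middle of the lip's free end, half-way through its thickness (2 mm above the lid's underside): 85 mm in -x and 28 mm below the handle centre. Axes as the lid.
- lid_edge (a point): Middle of the lid's opposite (catch) edge, at its top face: 75 mm in +x and 24 mm below the handle centre. Axes as the lid.
- flux_bottle: Bystander: small bottle with an orange cap, 34 mm across, 75 mm high; origin at its foot.
- screw_jar: Bystander: small jar with a red cap, 44 mm across, 40 mm high; origin at its foot.
- tape_roll: Bystander: green roll, 90 mm across, 22 mm high; origin under its centre.
- phone: Bystander: black phone 75 x 155 x 8 mm lying flat; origin under its centre.
- screwdriver: Bystander: screwdriver, 160 mm long, lying on the bench.
- parts_tray: Bystander: blue divided tray 120 x 160 x 25 mm; origin under its centre.
- swab_cup: Bystander: white cup, 60 mm across, 60 mm high; origin at its foot.
Things that resemble listed ones, but are neither listed nor needed, are in the scene too. Of the things that look like the part that bears lid_handle, the largest one is meant.

How it is judged:
On the way:
1. the lid's lip is under the ledge while the lid is still tilted, catch end up (x of lid_lip in the frame of unit between -0.098 and -0.076 m and y of lid_lip in the frame of unit between -0.012 and 0.012 m and z of lid_lip in the frame of unit below 0.0495 m and z of lid_edge in the frame of unit above 0.07 m), for 0.1 s.
At the end, for the whole second after the job is handed in: The lid lies flat in the unit (within 1.7 degrees), lip under the ledge (tip at x -98 to -74 mm of the unit, wherever its insert is set), catch edge held down under the catch (its top 43 to 58 mm above the unit's foot), the catch sprung back in (within 2.5 mm), the lid at rest and released (x of lid_lip in the frame of unit between -0.098 and -0.074 m and z of lid_lip in the frame of unit between 0.039 and 0.0525 m and z of lid_edge in the frame of unit between 0.043 and 0.058 m and angle between the z axis of lid_handle and the z axis of unit, either way round below 0.03 rad and value of joint catch below 0.0025 m and linear speed of lid below 0.01 m/s); the robot touches nothing.
It fails at once if the lid is pressed against the unit (ledge, seat, catch) with more than 25 N (contact force between lid and unit above 25 N).
It fails at once if a bystander is displaced by more than 30 mm (distance of any of flux_bottle, screw_jar, tape_roll, phone, screwdriver, parts_tray, swab_cup from where it was at the start of the episode above 0.03 m).
It also fails if it takes over 54 s, if anything falls off the work surface, if the arm or the gripper's body presses on something with over 40 N, if the wrist force passes 120 N, or if a joint passes its speed limit or range.

## Robot

A 6-joint arm with a two-finger parallel gripper is mounted at the origin on the work surface. World frame = base frame: x ahead of the robot, y to its left, z up, the work surface at z = 0. Lengths are in m, angles in rad, forces in N, time in s.
With the tool pointing down it reaches from about 0.3 to 0.875 m from the base axis. Payload 6.4 kg.
Tool frame: the origin (TCP) lies on the centre line of the jaws, within the pads' length; the fingertips stand 11 mm ahead of it and the grasp point (between the pads) lies 8 mm behind it; z points along the fingers, y is the line along which they close (so a half turn about z gives the same grasp; the last joint's range is limited). The gripper opens to 88 mm and grips with 3 to 60 N. Pads are 18 mm wide; open, the fingers measure 123 mm over their backs; the gripper's body (75 mm by 187 mm) begins 45 mm behind the grasp point.
Start: joints at [-1.385, 0.181, 1.607, -0, 1.354, -0.206], TCP at [0.22, -0.531, 0.25] pointing down, gripper open.
Joint ranges: [-2.99, 2.99], [-0.89, 2.07], [0.3, 2.58], [-1.14, 4.28], [0, 2.63], [-3.12, 3.12]. Speed limits (rad/s): [2.57, 2.57, 3.01, 3.14, 3.14, 3.14].

## Interface

Orientations are given as a rotation vector (axis times angle).
In Python, from bench import get_obs, grab_frame, camera_info, finish_job, find_in, regions_of, landmark_of gives the robot as it stands. The module is installed in compiled form; this text tells all that it offers.
- The arm moves only by the tool arm_command, never from a script. Its argument "increments" is a list of rows, each an object of numbers: "x", "y", "z": the shift along the world's x, y, z in mm; "wx", "wy", "wz": the turn, a rotation vector about the world's x, y, z in degrees; "jaw": the closure, from 0 (fully open) to 1 (shut). A call has 1 to 12 rows; each row shifts and turns the commanded pose from where the row before left it; what a row does not reach is not made up. A row lasts 1/8 s, in which the tool goes at most 62.5 mm and 10.7 degrees, less where a joint would pass 70% of its speed; a pose out of reach is approached as far as the arm can. A call is refused whole if a number of a shift passes 62.5 or a number of a turn 10.7, either way. A call with a gripper value outside its range is refused whole. The fingers move at their own pace and stop on an object; "newtons" is the grip in N (left out, the last holds). Time passes only in rows, so rows that do not move let the fingers close. It gives the time, the measured TCP pose, the force, the opening and the grip force at its end, in the units of the state.
- get_obs(): the state, without advancing time (a new reading comes with each control period).
- grab_frame(name): name is "scene" or "top"; returns the picture (400x640x3 uint8, red, green, blue); there is no depth.
- camera_info(name): a dict with "fx", "fy", "cx", "cy" (pixels), "rvec" (rotation vector, rad) and "tvec" (3), from world to camera coordinates, as OpenCV has them. Camera axes: x right, y down, z forward; pixel columns grow to the right and rows downward; lengths in m; the calibration is good to about 2 mm. A picture is of the moment at which its call begins. camera_info takes no time and is no camera call.
- finish_job(): hands the job in; it is judged then, once.
Trained networks look in the newest picture that a camera, given by its name, has taken for a name from the list of things; names that differ only in an ending like _2 or _b are one class to them, and where a whole thing is asked for, a point or a joint stands for the part that bears it (a point fixed in the world has none). Each returns a list of dicts, best first, with "conf" (0 to 1); they miss things now and then, are a little off and sometimes report something else, mostly with a low value. They report only what shows in the picture. A call takes as long as a camera call. They do not tell look-alikes from the thing itself.
- find_in(camera, query): "point" ([row, column] as shares, 0 to 1, of the picture: columns of its width, rows of its height, amid what is visible of it).
- regions_of(camera, query): "region" (400x640 bool, what is visible of it) and "point" ([row, column] as shares, 0 to 1, of the picture: columns of its width, rows of its height, amid what is visible of it).
- landmark_of(camera, query): "point" ([row, column] as shares, 0 to 1, of the picture: columns of its width, rows of its height: a listed point, or the origin of a listed thing).
The state is a dict: "t": time; "joints": joint angles; "qd": joint speeds; "effort": joint torques, N m; "tool_pos": TCP position; "tcp_rot": TCP orientation; "force": force on the tool from outside, world axes, zero at the start; "ft_torque": the same for the moment, N m; "finger_gap": finger opening in m; "gripper_force": force on a finger pad.
Only numpy, scipy, OpenCV 4.12 (cv2) and the standard library are available. Lean on these libraries where they do the work, as an engineer would, in place of code of your own. Each camera call takes 0.05 s, during which the arm holds its last target. There are 200 camera calls.

## Working session

There is one attempt and no reset: what is moved stays moved. The work goes in short steps, Python scripts to look and compute and a tool call to move; the robot and the scene stay as the last step left them, time stands still between calls to the robot, and variables do not carry over. Pictures are saved under pics/ and viewed, at most 10 in all, crops included, and the job is handed in when it is done.

Besides the shell and the picture viewer there is one more tool, called as name(argument=value, ...), one argument or row to a line, values as JSON. arm_command: Moves the arm, as the interface text tells. Its arguments: {"type":"object","properties":{"increments":{"type":"array"},"newtons":{"type":"number"}},"required":["increments"]}

```bash
mkdir -p pics; cat > h.py <<'E'
import numpy as np, cv2
from bench import *
def cam(n):
    c=camera_info(n); R=cv2.Rodrigues(np.array(c["rvec"],float))[0]; t=np.array(c["tvec"],float)
    K=np.array([[c["fx"],0,c["cx"]],[0,c["fy"],c["cy"]],[0,0,1.]]); return K,R,t
def ray(n,px,z):
    "px=(col,row) -> world point on plane z"
    K,R,t=cam(n); d=R.T@np.linalg.inv(K)@np.array([px[0],px[1],1.]); o=-R.T@t
    return o+d*(z-o[2])/d[2]
def proj(n,p):
    K,R,t=cam(n); q=(R@np.atleast_2d(p).T).T+t; q=(K@q.T).T; return q[:,:2]/q[:,2:]
def pix(d): return np.array([d["point"][1]*640,d["point"][0]*400])
E
python3 - <<'E'
from h import *
a=grab_frame("top");b=grab_frame("scene")
cv2.imwrite("pics/a.png",a[:,:,::-1]);cv2.imwrite("pics/b.png",b[:,:,::-1])
for c in("top","scene"):
    K,R,t=cam(c);print(c,K[0,0],-R.T@t)
    for q,z in(("unit",0),("unit_ledge",.05),("unit_seat",.044),("catch",.06),("lid_handle",.03),("lid_lip",.002),("lid_edge",.006)):
        for d in landmark_of(c,q)[:3]: print(q,pix(d).round(1),round(d["conf"],2),ray(c,pix(d),z).round(3))
print(get_obs())
E
```

```text
top 401.66764656846635 [ 0.3368107  -0.00712611  1.08957646]
unit [381.5 225.5] 0.75 [ 0.523 -0.169  0.   ]
unit_ledge [388.9 243.8] 0.86 [ 0.467 -0.181  0.05 ]
unit_seat [382.1 226. ] 0.97 [ 0.514 -0.164  0.044]Traceback (most recent call last):
  File "<stdin>", line 7, in <module>
ValueError: it knows: flux_bottle, lid_edge, lid_handle, lid_lip, parts_tray, phone, screw_jar, screwdriver, swab_cup, tape_roll, unit, unit_ledge, unit_seat
```

View pics/a.png

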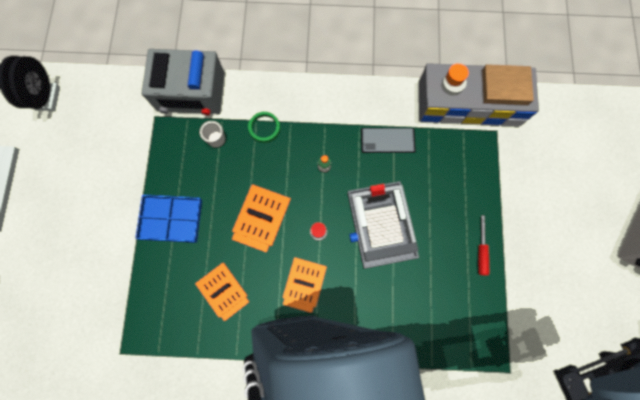

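View pics/b.png

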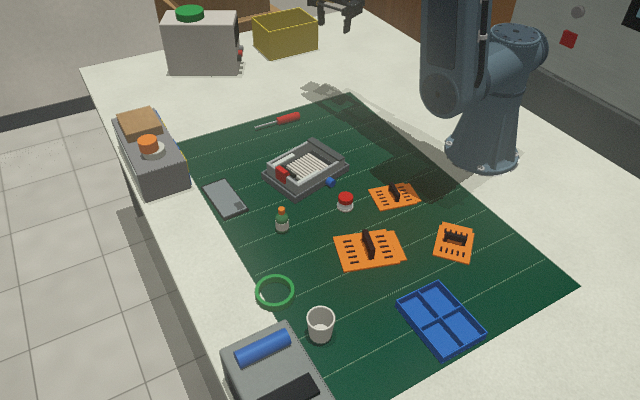

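The top view shows three orange lids, at (262,217), (222,291) and (303,284). The one at (262,217) is clearly the largest, so I choose it. The unit is at (382,225), with its red catch at (377,190) and its ledge near (389,245). I'll measure both and check the choice in a crop.

```bash
cat > m.py <<'E'
from h import *
from scipy.optimize import least_squares
a=grab_frame("top");b=grab_frame("scene")
def get(c,q,n=4): return [(pix(d),d["conf"]) for d in landmark_of(c,q)[:n]]
def tri(pa,pb):
    return least_squares(lambda p:np.r_[proj("top",p)[0]-pa,proj("scene",p)[0]-pb],[.5,0,.03])
for q in("lid_handle","lid_lip","lid_edge","unit","unit_ledge","unit_seat"):
    A=get("top",q);B=get("scene",q)
    print(q,[(x.round(1).tolist(),round(k,2)) for x,k in A],[(x.round(1).tolist(),round(k,2)) for x,k in B])
    for x,_ in A:
        for y,_ in B:
            r=tri(x,y)
            if r.cost<20: print("   ",r.x.round(4),round(r.cost,1))
for c,p in(("top",[262,217]),("top",[382,225])):
    for d in regions_of(c,"lid_handle" if p[0]<300 else "unit"):
        m=d["region"].astype(np.uint8); print(pix(d).round(),m.sum(),cv2.minAreaRect(cv2.findNonZero(m)))
E
python3 m.py; python3 - <<'E'
import cv2
a=cv2.imread("pics/a.png");cv2.imwrite("pics/c.png",cv2.resize(a[170:330,190:430],None,fx=3.3,fy=3.3,interpolation=cv2.INTER_CUBIC))
E
```

```text
lid_handle [([302.5, 284.2], 0.88), ([222.5, 290.4], 0.7), ([258.8, 214.7], 0.61)] [([395.4, 189.6], 0.8), ([365.7, 241.8], 0.69), ([457.6, 238.7], 0.67)]
    [0.3561 0.0377 0.0254] 0.0
    [0.3269 0.2508 0.014 ] 5.1
    [0.5362 0.1627 0.0287] 1.6
lid_lip [([294.0, 307.0], 0.78), ([231.9, 309.2], 0.56), ([481.8, 246.9], 0.56)] [([458.9, 224.2], 0.93), ([413.9, 194.9], 0.81)]
    [ 0.2984  0.0568 -0.0049] 1.2
    [0.285  0.2174 0.0151] 0.0
lid_edge [([268.9, 191.0], 0.91), ([310.9, 260.0], 0.77), ([210.2, 271.0], 0.69)] [([374.4, 200.0], 0.82), ([449.4, 258.5], 0.64), ([336.1, 253.0], 0.59), ([307.1, 177.4], 0.24)]
    [0.6082 0.1432 0.0078] 1.5
    [0.418  0.0223 0.0028] 1.8
    [0.3785 0.2878 0.0054] 0.5
unit [([381.2, 225.9], 0.56)] [([301.5, 174.8], 0.9)]
    [ 0.5284 -0.1733 -0.0089] 4.9
unit_ledge [([390.3, 248.2], 0.8)] [([324.1, 148.7], 0.93), ([279.0, 227.7], 0.51)]
    [ 0.4552 -0.1836  0.0559] 0.0
unit_seat [([381.6, 223.4], 0.84), ([326.4, 167.7], 0.7), ([171.0, 220.3], 0.58)] [([305.5, 163.1], 0.75)]
    [ 0.5239 -0.1649  0.0404] 0.9
    [ 0.6186 -0.0077  0.1893] 4.0
[220. 294.] 1608 ((222.0199737548828, 292.3599853515625), (47.399993896484375, 36.0), 53.13010025024414)
[302. 286.] 1657 ((302.867919921875, 285.4622802734375), (35.164302825927734, 49.312442779541016), 15.945394515991211)
[260. 218.] 2274 ((259.0689392089844, 218.32757568359375), (40.85297393798828, 58.49403381347656), 21.801410675048828)
[268. 118.] 431 ((263.800048828125, 127.10002136230469), (30.410520553588867, 31.752164840698242), 63.43495178222656)
[383. 223.] 4411 ((379.8516540527344, 224.73716735839844), (78.88371276855469, 64.05040740966797), 78.9964599609375)
```

View pics/c.png

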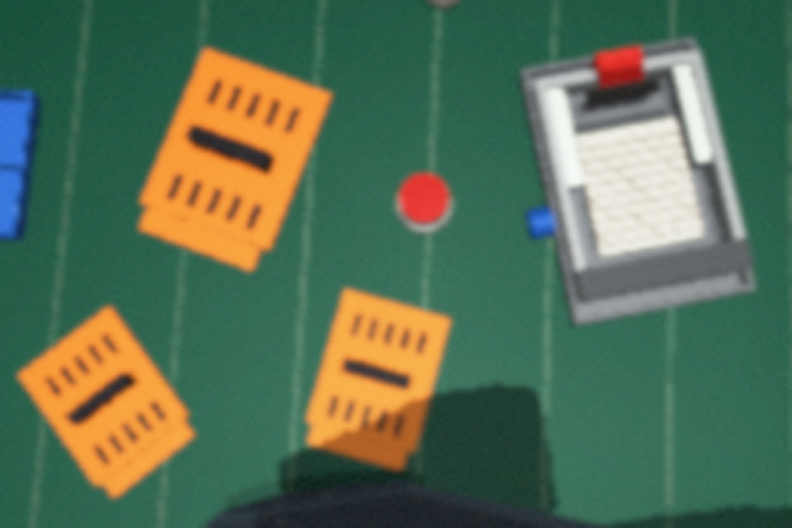

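The crop confirms it: the largest lid is at crop (235,160), with its lip at the lower left (200,235). The unit's ledge is at crop (665,270) and its catch at (620,67). Next I fit the outlines for precise poses.

```bash
cat > fit.py <<'E'
from h import *
from scipy.optimize import minimize
LID=np.array([[x,y,z] for x,y,z in [(-.065,.057,.006),(-.065,-.057,.006),(.075,.057,.006),(.075,-.057,.006),(-.085,.05,0.004),(-.085,-.05,0.004),(-.065,.057,0),(-.065,-.057,0),(.075,.057,0),(.075,-.057,0),(-.085,.05,0),(-.085,-.05,0)]])
TUB=np.array([[x,y,z] for x in(-.106,.106) for y in(-.073,.073) for z in(0,.024)])
S=8
def poly(n,pts,p,box):
    c,s=np.cos(p[2]),np.sin(p[2]); w=pts.copy(); w[:,0]=p[0]+c*pts[:,0]-s*pts[:,1]; w[:,1]=p[1]+s*pts[:,0]+c*pts[:,1]
    h=cv2.convexHull(((proj(n,w)-box[:2]+.5)*S).astype(np.float32)).astype(np.int32)
    m=np.zeros((box[3]*S,box[2]*S),np.uint8); cv2.fillPoly(m,[h],255); return cv2.resize(m,(box[2],box[3]),interpolation=cv2.INTER_AREA)/255.
def fit(pts,masks,p0,sg=1.):
    def cost(p):
        e=0
        for n,m in masks:
            x,y,w,h=cv2.boundingRect(m); b=(x-15,y-15,w+30,h+30)
            e+=((cv2.GaussianBlur(m[b[1]:b[1]+b[3],b[0]:b[0]+b[2]].astype(float),(0,0),sg)-cv2.GaussianBlur(poly(n,pts,p,b),(0,0),sg))**2).sum()
        return e
    r=minimize(cost,p0,method="Nelder-Mead",options=dict(initial_simplex=np.array([p0]+[np.array(p0)+d for d in np.diag([.01,.01,.1])]),xatol=1e-4,fatol=.05))
    return r.x,r.fun
def orange(n,img,near):
    hsv=cv2.cvtColor(img,cv2.COLOR_RGB2HSV); m=cv2.inRange(hsv,(8,120,90),(22,255,255))
    k,l,st,ce=cv2.connectedComponentsWithStats(cv2.morphologyEx(m,cv2.MORPH_CLOSE,np.ones((3,3))))
    c=[i for i in range(1,k) if st[i,4]>300]; i=min(c,key=lambda i:np.hypot(*(ce[i]-near)))
    o=np.zeros(m.shape,np.uint8); cv2.fillPoly(o,[cv2.convexHull(cv2.findNonZero((l==i).astype(np.uint8)))],1); return o
def gray_unit(img):
    "non-green blob near the unit, blue knob opened away"
    hsv=cv2.cvtColor(img,cv2.COLOR_RGB2HSV); g=cv2.inRange(hsv,(60,90,0),(90,255,255)); m=(g==0).astype(np.uint8)
    m=cv2.morphologyEx(m,cv2.MORPH_OPEN,np.ones((11,11)))
    k,l,st,ce=cv2.connectedComponentsWithStats(m); i=l[235,385]; o=np.zeros(m.shape,np.uint8); cv2.fillPoly(o,[cv2.convexHull(cv2.findNonZero((l==i).astype(np.uint8)))],1); print("unit px",o.sum()); return o
E
python3 - <<'E'
from fit import *
a=cv2.imread("pics/a.png")[:,:,::-1].copy();b=cv2.imread("pics/b.png")[:,:,::-1].copy()
mt=orange("top",a,(260,217));ms=orange("scene",b,(368,248));p0=[.536,.16,-.3]
for M in([("top",mt)],[("scene",ms)],[("top",mt),("scene",ms)]): print("lid",fit(LID,M,p0))
u=gray_unit(a); pu,f=fit(TUB,[("top",u)],[.523,-.17,.25]);print("unit",pu,f)
for d in regions_of("top","unit")[:1]: 
    m=cv2.morphologyEx(d["region"].astype(np.uint8),cv2.MORPH_OPEN,np.ones((9,9)));print(fit(TUB,[("top",m)],[.523,-.17,.25]))
o=a.copy()
for pts,p in((TUB,pu),(LID,fit(LID,[("top",mt)],p0)[0])):
    R=np.array([[np.cos(p[2]),-np.sin(p[2])],[np.sin(p[2]),np.cos(p[2])]]);w=pts.copy();w[:,:2]=pts[:,:2]@R.T+p[:2]
    for q in proj("top",w): o=cv2.circle(o,tuple(np.round(q*16).astype(int)),12,(255,0,255),-1,shift=4)
cv2.imwrite("pics/d.png",cv2.resize(o[160:290,220:430],None,fx=3.7,fy=3.7,interpolation=cv2.INTER_CUBIC)[:,:,::-1])
E
```

```text
lid (array([ 0.53506945,  0.16443949, -0.32177677]), np.float64(51.1116503795304))
lid (array([ 0.53429903,  0.16422245, -0.31058691]), np.float64(10.425304576191293))
lid (array([ 0.53443242,  0.1643616 , -0.30747091]), np.float64(62.62807996732566))
unit px 4760
unit [ 0.52584287 -0.16837498  0.21095012] 183.4976545158705
(array([ 0.52530666, -0.16789484,  0.2246325 ]), np.float64(42.326957489886325))
```

View pics/d.png

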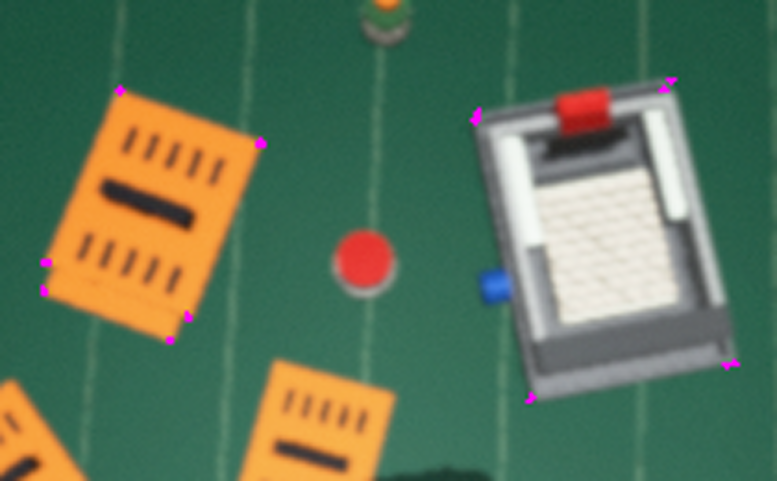

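The magenta fit points sit on the lid's corners, (120,90) to (170,340), and on the tub's corners, (476,117) to (732,365), so both poses look good. Now the reach.

```bash
python3 - <<'E'
from h import *
from scipy.spatial.transform import Rotation as R
o=get_obs();print(o)
M=R.from_rotvec(o["tcp_rot"]).as_matrix();print(M.round(3),np.degrees(np.arctan2(M[1,1],M[0,1])))
E
```

```text
{'t': 1.1, 'joints': array([-1.38531512e+00,  1.80795845e-01,  1.60698132e+00, -4.80283237e-06,
        1.35379829e+00, -2.06305750e-01]), 'qd': array([-0.00073421, -0.00056927, -0.00092863,  0.00030579,  0.00085946,
        0.00108508]), 'effort': array([ 2.86023374e-05, -4.33842230e+01, -3.42178810e+01,  7.02533056e-02,
        3.08284303e-02,  2.92545678e-05]), 'tool_pos': array([ 0.21957458, -0.53145011,  0.24972584]), 'tcp_rot': array([ 3.08148989e+00,  6.11487277e-01, -7.64818480e-06]), 'force': array([ 0.37560315,  0.09782323, -0.24608064]), 'ft_torque': array([ 0.02808736, -0.00324133, -0.0128871 ]), 'gripper_force': 0.0, 'finger_gap': 0.0878509532613606}
[[ 0.924  0.382 -0.   ]
 [ 0.382 -0.924 -0.   ]
 [-0.     0.    -1.   ]] -67.55220185780725
```

arm_command(
  increments=[
    {"x": 19, "y": 40, "wz": 3},
    {"x": 25, "y": 54, "wz": 4},
    {"x": 25, "y": 54, "wz": 4},
    {"x": 25, "y": 54, "wz": 4},
    {"x": 25, "y": 54, "wz": 4},
    {"x": 25, "y": 54, "wz": 4},
    {"x": 25, "y": 54, "wz": 4},
    {"x": 25, "y": 54, "wz": 4},
    {"x": 25, "y": 54, "wz": 4},
    {"x": 25, "y": 54, "wz": 4},
    {"x": 25, "y": 54, "wz": 4},
    {"x": 25, "y": 54, "wz": 4, "jaw": 0.3},
  ],
)

```text
$.increments[0]: bad value
```

arm_command(
  increments=[
    {"x": 19, "y": 40, "z": 0, "wx": 0, "wy": 0, "wz": 3, "jaw": 0},
    {"x": 25, "y": 54, "z": 0, "wx": 0, "wy": 0, "wz": 4, "jaw": 0},
    {"x": 25, "y": 54, "z": 0, "wx": 0, "wy": 0, "wz": 4, "jaw": 0},
    {"x": 25, "y": 54, "z": 0, "wx": 0, "wy": 0, "wz": 4, "jaw": 0},
    {"x": 25, "y": 54, "z": 0, "wx": 0, "wy": 0, "wz": 4, "jaw": 0},
    {"x": 25, "y": 54, "z": 0, "wx": 0, "wy": 0, "wz": 4, "jaw": 0},
    {"x": 25, "y": 54, "z": 0, "wx": 0, "wy": 0, "wz": 4, "jaw": 0},
    {"x": 25, "y": 54, "z": 0, "wx": 0, "wy": 0, "wz": 4, "jaw": 0},
    {"x": 25, "y": 54, "z": 0, "wx": 0, "wy": 0, "wz": 4, "jaw": 0},
    {"x": 25, "y": 54, "z": 0, "wx": 0, "wy": 0, "wz": 4, "jaw": 0},
    {"x": 25, "y": 54, "z": 0, "wx": 0, "wy": 0, "wz": 4, "jaw": 0},
    {"x": 25, "y": 54, "z": 0, "wx": 0, "wy": 0, "wz": 4, "jaw": 0.3},
  ],
)

```text
t: 2.6
tool_pos: [0.5143, 0.1046, 0.25]
tcp_rot: [2.579, 1.792, 0.001]
force: [0.7, -0.7, 0.2]
finger_gap: 0.0801
gripper_force: 0.0
```

arm_command(
  increments=[
    {"x": 10, "y": 31, "z": -20, "wx": 0, "wy": 0, "wz": 2.75, "jaw": 0.4},
    {"x": 11, "y": 31, "z": -40, "wx": 0, "wy": 0, "wz": 0, "jaw": 0.4},
    {"x": 0, "y": 0, "z": -50, "wx": 0, "wy": 0, "wz": 0, "jaw": 0.4},
    {"x": 0, "y": 0, "z": -50, "wx": 0, "wy": 0, "wz": 0, "jaw": 0.4},
    {"x": 0, "y": 0, "z": -20, "wx": 0, "wy": 0, "wz": 0, "jaw": 0.4},
    {"x": 0, "y": 0, "z": 0, "wx": 0, "wy": 0, "wz": 0, "jaw": 0.4},
  ],
)

```text
t: 3.35
tool_pos: [0.533, 0.1644, 0.0678]
tcp_rot: [-2.537, -1.85, 0.006]
force: [1.0, -0.2, 0.1]
finger_gap: 0.0532
gripper_force: 0.0
```

```bash
python3 - <<'E'
from h import *
from scipy.spatial.transform import Rotation as R
o=get_obs();M=R.from_rotvec(o["tcp_rot"]).as_matrix();print(o["tool_pos"],np.degrees(np.arctan2(M[1,1],M[0,1])),M[:,2].round(4),o["force"])
a=grab_frame("top");b=grab_frame("scene")
im=np.hstack([cv2.resize(a[160:280,200:320],(400,400)),cv2.resize(b[190:290,310:420],(400,400))])
cv2.imwrite("pics/e.png",im[:,:,::-1])
E
```

```text
[0.53304395 0.16444881 0.06783418] -17.800291068340954 [-4.2e-03 -4.0e-04 -1.0e+00] [ 0.98135877 -0.22160278  0.1473885 ]
```

View pics/e.png

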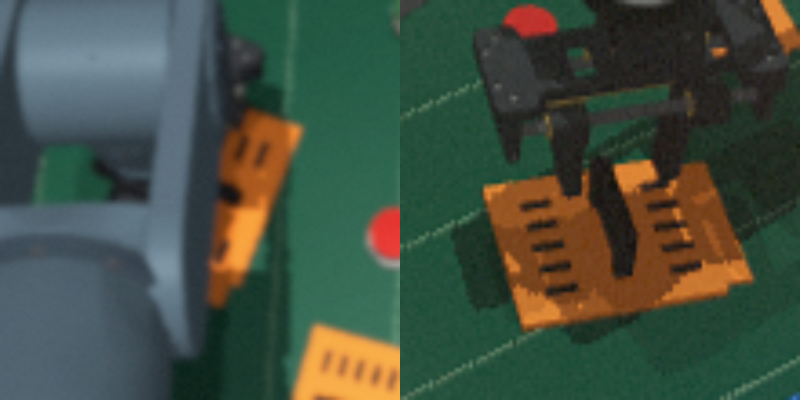

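Right half: the fingers, at (570,160) and (670,150), straddle the bar at (612,215) crosswise, so I descend and grip.

arm_command(
  increments=[
    {"x": 1, "y": 0, "z": -20, "wx": 0, "wy": 0, "wz": 0, "jaw": 0.4},
    {"x": 0, "y": 0, "z": -15, "wx": 0, "wy": 0, "wz": 0, "jaw": 0.4},
    {"x": 0, "y": 0, "z": -9, "wx": 0, "wy": 0, "wz": 0, "jaw": 0.5},
    {"x": 0, "y": 0, "z": 0, "wx": 0, "wy": 0, "wz": 0, "jaw": 1},
    {"x": 0, "y": 0, "z": 0, "wx": 0, "wy": 0, "wz": 0, "jaw": 1},
    {"x": 0, "y": 0, "z": 0, "wx": 0, "wy": 0, "wz": 0, "jaw": 1},
    {"x": 0, "y": 0, "z": 0, "wx": 0, "wy": 0, "wz": 0, "jaw": 1},
    {"x": 0, "y": 0, "z": 0, "wx": 0, "wy": 0, "wz": 0, "jaw": 1},
  ],
  newtons=35,
)

```text
t: 4.45
tool_pos: [0.5359, 0.1646, 0.0262]
tcp_rot: [2.538, 1.851, 0.001]
force: [-1.1, 1.1, 3.2]
finger_gap: 0.0136
gripper_force: 35.0
```

```bash
python3 - <<'E'
from h import *
from scipy.spatial.transform import Rotation as R
o=get_obs();M=R.from_rotvec(o["tcp_rot"]).as_matrix();print(o["tool_pos"],np.degrees(np.arctan2(M[1,1],M[0,1])),M[:,2].round(4),o["force"],o["finger_gap"],o["gripper_force"])
E
```

```text
[0.53592945 0.16462892 0.02622529] -17.800151204485275 [ 8.e-04  1.e-04 -1.e+00] [-1.12238502  1.08041553  3.22074151] 0.013591432276193444 35.00056687742472
```

```bash
cat > go.py <<'E'
from h import *
from scipy.spatial.transform import Rotation as R
U=np.array([.5253,-.168,0]); UY=.222
RU=R.from_euler("z",UY)
TL=np.array([0,.0007,-.0038])      # TCP in the lid (handle) frame
RT=R.from_matrix(np.array([[0,1,0],[1,0,0],[0,0,-1.]]))  # tool axes in lid axes (tool y = lid x, z = -z)
TIP=np.array([-.085,0,-.028])
def tcp(x,z,tilt,y=0):
    "lip tip at unit (x,y,z) mm, tilt deg -> TCP pos, rot"
    RL=RU*R.from_euler("y",-tilt,degrees=True)
    h=U+RU.apply(np.array([x,y,z])/1e3)-RL.apply(TIP)
    return h+RL.apply(TL),RL*RT
def lid():
    o=get_obs();r=R.from_rotvec(o["tcp_rot"]);RL=r*RT.inv();h=o["tool_pos"]-RL.apply(TL)
    q=RU.inv().apply(np.array([h+RL.apply(TIP),h+RL.apply([.075,0,-.024])])-U)*1e3
    e=(RU.inv()*RL).as_euler("ZYX",degrees=True)
    print("t",o["t"],"tip",q[0].round(1),"edge",q[1].round(1),"yaw,tilt,roll",(e*[1,-1,1]).round(2),"F unit",RU.inv().apply(o["force"]).round(1),"M",RU.inv().apply(o["ft_torque"]).round(2)); return o,r
def to(*a,**k):
    p,q=tcp(*a,**k);o,r=lid();print("delta mm",((p-o["tool_pos"])*1e3).round(1),"rotvec deg",np.degrees((q*r.inv()).as_rotvec()).round(2))
E
python3 - <<'E'
from go import *
to(-60,90,0)
to(-58,90,18)
print("unit ex",RU.apply([1,0,0]),"ey",RU.apply([0,1,0]))
E
```

```text
t 4.45 tip [ 10.  364.7   2. ] edge [147.9 283.4   6.1] yaw,tilt,roll [-3.052e+01  4.000e-02  2.000e-02] F unit [-0.9  1.3  3.2] M [ 0.01  0.11 -0.04]
delta mm [  13.6 -326.4   88. ] rotvec deg [-2.000e-02  4.000e-02  3.052e+01]
t 4.45 tip [ 10.  364.7   2. ] edge [147.9 283.4   6.1] yaw,tilt,roll [-3.052e+01  4.000e-02  2.000e-02] F unit [-0.9  1.3  3.2] M [ 0.01  0.11 -0.04]
delta mm [   4.2 -328.6  113.1] rotvec deg [ -0.83 -18.15  30.26]
unit ex [0.97545904 0.22018098 0.        ] ey [-0.22018098  0.97545904  0.        ]
```

arm_command(
  increments=[
    {"x": 0, "y": 0, "z": 10, "wx": 0, "wy": 0, "wz": 0, "jaw": 1},
    {"x": 0, "y": 0, "z": 30, "wx": 0, "wy": 0, "wz": 0, "jaw": 1},
    {"x": 0, "y": 0, "z": 40, "wx": 0, "wy": 0, "wz": 0, "jaw": 1},
    {"x": 0, "y": 0, "z": 40, "wx": 0, "wy": 0, "wz": 0, "jaw": 1},
    {"x": 0, "y": 0, "z": 30, "wx": 0, "wy": 0, "wz": 0, "jaw": 1},
    {"x": 0, "y": 0, "z": 0, "wx": 0, "wy": 0, "wz": 0, "jaw": 1},
  ],
)

```text
t: 5.2
tool_pos: [0.5373, 0.1647, 0.1786]
tcp_rot: [2.536, 1.849, 0.008]
force: [-0.1, -0.1, -1.7]
finger_gap: 0.0137
gripper_force: 35.0
```

```bash
python3 - <<'E'
from go import *
to(-58,90,0)
to(-58,90,18)
E
```

```text
t 5.2 tip [ 11.5 364.5 153.9] edge [149.3 283.2 158.8] yaw,tilt,roll [-30.51   0.31   0.13] F unit [-0.1 -0.1 -1.7] M [-0.05 -0.08  0.02]
delta mm [  14.2 -326.1  -64.4] rotvec deg [-0.12  0.32 30.51]
t 5.2 tip [ 11.5 364.5 153.9] edge [149.3 283.2 158.8] yaw,tilt,roll [-30.51   0.31   0.13] F unit [-0.1 -0.1 -1.7] M [-0.05 -0.08  0.02]
delta mm [   2.8 -328.7  -39.3] rotvec deg [ -0.92 -17.88  30.25]
```

arm_command(
  increments=[
    {"x": 0, "y": -13, "z": 0, "wx": 0, "wy": 0, "wz": 1.5, "jaw": 1},
    {"x": 0, "y": -30, "z": 0, "wx": 0, "wy": 0, "wz": 3, "jaw": 1},
    {"x": 0, "y": -40, "z": 0, "wx": 0, "wy": 0, "wz": 4, "jaw": 1},
    {"x": 0, "y": -45, "z": 0, "wx": 0, "wy": 0, "wz": 4, "jaw": 1},
    {"x": 0, "y": -45, "z": 0, "wx": 0, "wy": 0, "wz": 4, "jaw": 1},
    {"x": 0, "y": -45, "z": 0, "wx": 0, "wy": 0, "wz": 4, "jaw": 1},
    {"x": 0, "y": -45, "z": 0, "wx": 0, "wy": 0, "wz": 4, "jaw": 1},
    {"x": 3, "y": -35, "z": 0, "wx": 0, "wy": 0, "wz": 4, "jaw": 1},
    {"x": 0, "y": -20, "z": 0, "wx": 0, "wy": 0, "wz": 2, "jaw": 1},
    {"x": 0, "y": -11, "z": 0, "wx": 1.3, "wy": -5.8, "wz": 0, "jaw": 1},
    {"x": 0, "y": 0, "z": -10, "wx": 1.3, "wy": -5.8, "wz": 0, "jaw": 1},
    {"x": 0, "y": 0, "z": -10, "wx": 1.3, "wy": -5.8, "wz": 0, "jaw": 1},
  ],
)

```text
t: 6.7
tool_pos: [0.5375, -0.1642, 0.1537]
tcp_rot: [1.828, 2.284, 0.36]
force: [-0.1, 0.2, -2.7]
finger_gap: 0.0137
gripper_force: 35.0
```

arm_command(
  increments=[
    {"x": 0, "y": 0, "z": 0, "wx": 0, "wy": 0, "wz": 0, "jaw": 1},
    {"x": 0, "y": 0, "z": 0, "wx": 0, "wy": 0, "wz": 0, "jaw": 1},
    {"x": 0, "y": 0, "z": 0, "wx": 0, "wy": 0, "wz": 0, "jaw": 1},
  ],
)

```text
t: 7.08
tool_pos: [0.5393, -0.1645, 0.1562]
tcp_rot: [1.826, 2.286, 0.357]
force: [-0.2, 0.4, -1.8]
finger_gap: 0.0136
gripper_force: 35.0
```

```bash
python3 - <<'E'
from go import *
a=grab_frame("top");b=grab_frame("scene")
to(-58,90,18); to(-58,34,18)
print(proj("scene",[tcp(-58,90,18)[0]]))
im=np.hstack([cv2.resize(a[160:280,320:440],(400,400)),cv2.resize(b[90:220,240:370],(400,400))])
cv2.imwrite("pics/f.png",im[:,:,::-1])
E
```

```text
t 7.175 tip [-59.1  -0.3 107.1] edge [ 92.   -0.2 159.9] yaw,tilt,roll [ 0.05 17.83 -0.06] F unit [ 0.3  0.1 -2.1] M [ 0.02  0.2  -0.01]
delta mm [  0.8   0.4 -16.9] rotvec deg [ 0.1  -0.15 -0.03]
t 7.175 tip [-59.1  -0.3 107.1] edge [ 92.   -0.2 159.9] yaw,tilt,roll [ 0.05 17.83 -0.06] F unit [ 0.3  0.1 -2.1] M [ 0.02  0.2  -0.01]
delta mm [  0.8   0.4 -72.9] rotvec deg [ 0.1  -0.15 -0.03]
[[301.32423367 136.84435446]]
```

View pics/f.png

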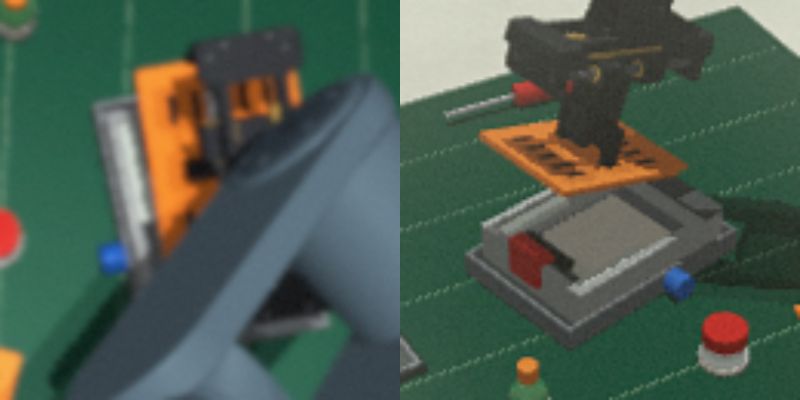

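The lid is tilted about 18° above the unit, catch end up on the catch side. In the right half its near edge is at (560,190) and the catch at (530,260). I lower it in front of the ledge.

arm_command(
  increments=[
    {"x": 1, "y": 0.4, "z": -20, "wx": 0, "wy": 0, "wz": 0, "jaw": 1},
    {"x": 0, "y": 0, "z": -20, "wx": 0, "wy": 0, "wz": 0, "jaw": 1},
    {"x": 0, "y": 0, "z": -12, "wx": 0, "wy": 0, "wz": 0, "jaw": 1},
    {"x": 0, "y": 0, "z": -6, "wx": 0, "wy": 0, "wz": 0, "jaw": 1},
    {"x": 0, "y": 0, "z": -5, "wx": 0, "wy": 0, "wz": 0, "jaw": 1},
    {"x": 0, "y": 0, "z": -5, "wx": 0, "wy": 0, "wz": 0, "jaw": 1},
    {"x": 0, "y": 0, "z": -5, "wx": 0, "wy": 0, "wz": 0, "jaw": 1},
    {"x": 0, "y": 0, "z": 0, "wx": 0, "wy": 0, "wz": 0, "jaw": 1},
    {"x": 0, "y": 0, "z": 0, "wx": 0, "wy": 0, "wz": 0, "jaw": 1},
  ],
)

```text
t: 8.3
tool_pos: [0.5397, -0.1641, 0.0829]
tcp_rot: [1.827, 2.285, 0.358]
force: [0.6, -0.0, -1.5]
finger_gap: 0.0136
gripper_force: 35.0
```

```bash
python3 - <<'E'
from go import *
to(-80,34,18)
E
```

```text
t 8.3 tip [-58.6  -0.   33.8] edge [92.5 -0.1 86.6] yaw,tilt,roll [-0.02 17.84 -0.03] F unit [ 0.6 -0.1 -1.5] M [-0.1   0.13  0.05]
delta mm [-21.   -4.7   0.4] rotvec deg [ 0.06 -0.15  0.03]
```

arm_command(
  increments=[
    {"x": -5.9, "y": -1.3, "z": 0, "wx": 0, "wy": 0, "wz": 0, "jaw": 1},
    {"x": -5.9, "y": -1.3, "z": 0, "wx": 0, "wy": 0, "wz": 0, "jaw": 1},
    {"x": -3.9, "y": -0.9, "z": 0, "wx": 0, "wy": 0, "wz": 0, "jaw": 1},
    {"x": -2.9, "y": -0.7, "z": 0, "wx": 0, "wy": 0, "wz": 0, "jaw": 1},
    {"x": -1, "y": -0.2, "z": 0, "wx": 0, "wy": 0, "wz": 0, "jaw": 1},
    {"x": 0, "y": 0, "z": 0, "wx": 0, "wy": 0, "wz": 0, "jaw": 1},
  ],
)

```text
t: 9.05
tool_pos: [0.52, -0.1685, 0.0828]
tcp_rot: [1.827, 2.285, 0.358]
force: [-0.1, 0.8, -2.0]
finger_gap: 0.0137
gripper_force: 35.0
```

arm_command(
  increments=[
    {"x": -1, "y": -0.2, "z": 0, "wx": 0, "wy": 0, "wz": 0, "jaw": 1},
    {"x": -1, "y": -0.2, "z": 0, "wx": 0, "wy": 0, "wz": 0, "jaw": 1},
    {"x": 0, "y": 0, "z": 0, "wx": 0, "wy": 0, "wz": 0, "jaw": 1},
  ],
)

```text
t: 9.43
tool_pos: [0.5179, -0.1688, 0.0827]
tcp_rot: [1.827, 2.285, 0.358]
force: [-0.3, 0.3, -1.4]
finger_gap: 0.0134
gripper_force: 35.0
```

```bash
python3 - <<'E'
from go import *
lid()
E
```

```text
t 9.425 tip [-80.9   0.1  33.6] edge [70.2  0.1 86.4] yaw,tilt,roll [-0.02 17.83 -0.02] F unit [-0.2  0.3 -1.4] M [-0.05  0.14 -0.01]
```

arm_command(
  increments=[
    {"x": -1, "y": -0.2, "z": 0, "wx": 0, "wy": 0, "wz": 0, "jaw": 1},
    {"x": 0, "y": 0, "z": 0, "wx": 0, "wy": 0, "wz": 0, "jaw": 1},
    {"x": -1, "y": -0.2, "z": 0, "wx": 0, "wy": 0, "wz": 0, "jaw": 1},
    {"x": 0, "y": 0, "z": 0, "wx": 0, "wy": 0, "wz": 0, "jaw": 1},
  ],
)

```text
t: 9.93
tool_pos: [0.5169, -0.1691, 0.0834]
tcp_rot: [1.826, 2.283, 0.36]
force: [5.9, 3.4, -0.5]
finger_gap: 0.0137
gripper_force: 35.1
```

arm_command(
  increments=[
    {"x": -1, "y": -0.2, "z": 0, "wx": 0, "wy": 0, "wz": 0, "jaw": 1},
    {"x": 0, "y": 0, "z": 0, "wx": 0, "wy": 0, "wz": 0, "jaw": 1},
  ],
)

```text
t: 10.18
tool_pos: [0.5165, -0.1691, 0.0838]
tcp_rot: [1.826, 2.282, 0.361]
force: [7.2, 5.7, -0.9]
finger_gap: 0.0139
gripper_force: 35.2
```

arm_command(
  increments=[
    {"x": -1, "y": -0.2, "z": 0, "wx": 0, "wy": 0, "wz": 0, "jaw": 1},
    {"x": 0, "y": 0, "z": 0, "wx": 0, "wy": 0, "wz": 0, "jaw": 1},
  ],
)

```text
t: 10.42
tool_pos: [0.5161, -0.1693, 0.0842]
tcp_rot: [1.825, 2.281, 0.362]
force: [10.0, 7.7, 0.1]
finger_gap: 0.0138
gripper_force: 35.3
```

```bash
python3 - <<'E'
from go import *
lid()
E
```

```text
t 10.425 tip [-82.5   0.1  34.8] edge [68.3 -0.  88.3] yaw,tilt,roll [-0.04 18.09 -0.06] F unit [11.5  5.3  0.1] M [ 0.68 -2.06  0.33]
```

arm_command(
  increments=[
    {"x": 2.5, "y": 0.5, "z": 0, "wx": 0, "wy": 0, "wz": 0, "jaw": 1},
    {"x": 0, "y": 0, "z": 0, "wx": 0, "wy": 0, "wz": 0, "jaw": 1},
    {"x": 0, "y": 0, "z": 0, "wx": 0, "wy": 0, "wz": 0, "jaw": 1},
  ],
)

```text
t: 10.8
tool_pos: [0.517, -0.169, 0.0831]
tcp_rot: [1.827, 2.284, 0.359]
force: [4.9, 3.6, 0.2]
finger_gap: 0.0136
gripper_force: 35.0
```

```bash
python3 - <<'E'
from go import *
lid()
E
```

```text
t 10.8 tip [-81.7   0.1  34. ] edge [69.3  0.1 87. ] yaw,tilt,roll [-0.02 17.9  -0.03] F unit [5.6 2.4 0.2] M [ 0.34 -0.91  0.17]
```

The force and moment readings place the contact at y ≈ -46 mm, the lip's -y corner, so the lid's yaw is a little off. I square it against the back stop.

arm_command(
  increments=[
    {"x": 0, "y": 0, "z": 0, "wx": 0, "wy": 0, "wz": 0.7, "jaw": 1},
    {"x": 0, "y": 0, "z": 0, "wx": 0, "wy": 0, "wz": 0, "jaw": 1},
    {"x": 0, "y": 0, "z": 0, "wx": 0, "wy": 0, "wz": 0, "jaw": 1},
  ],
)

```text
t: 11.18
tool_pos: [0.5168, -0.1689, 0.083]
tcp_rot: [1.814, 2.296, 0.361]
force: [4.2, 3.6, -0.6]
finger_gap: 0.0137
gripper_force: 35.0
```

```bash
cat >> go.py <<'E'
def contact():
    o,r=lid(); c=RU.inv()
    RL=r*RT.inv(); F=c.apply(o["force"])-[0,0,-2]; M=c.apply(o["ft_torque"]); xs=c.apply(RL.apply([0,0,.15]))[0]
    tipx=c.apply(RL.apply([-.085,0,0]))[0]-xs
    print("contact y from Mz mm",round(-1e3*(M[2]-tipx*F[1])/F[0],1))
E
python3 - <<'E'
from go import *
contact()
E
```

```text
t 11.175 tip [-82.   -0.6  33.8] edge [69.1  1.2 86.8] yaw,tilt,roll [ 0.65 17.88  0.  ] F unit [ 4.9  2.6 -0.6] M [ 0.4  -0.78  0.04]
contact y from Mz mm -26.9
```

arm_command(
  increments=[
    {"x": 0, "y": 0, "z": 0, "wx": 0, "wy": 0, "wz": 0.5, "jaw": 1},
    {"x": -0.2, "y": 1, "z": 0, "wx": 0, "wy": 0, "wz": 0, "jaw": 1},
    {"x": 0, "y": 0, "z": 0, "wx": 0, "wy": 0, "wz": 0, "jaw": 1},
    {"x": 0, "y": 0, "z": 0, "wx": 0, "wy": 0, "wz": 0, "jaw": 1},
  ],
)

```text
t: 11.68
tool_pos: [0.5166, -0.1685, 0.083]
tcp_rot: [1.804, 2.304, 0.361]
force: [4.7, 1.7, -0.8]
finger_gap: 0.0138
gripper_force: 35.1
```

```bash
python3 - <<'E'
from go import *
contact()
E
```

```text
t 11.675 tip [-82.   -0.8  33.9] edge [69.   2.3 86.8] yaw,tilt,roll [ 1.17 17.87 -0.07] F unit [ 4.9  0.6 -0.8] M [ 0.04 -0.84 -0.1 ]
contact y from Mz mm 16.9
```

```bash
sed -i 's/^U=.*/U=np.array([.5253,-.168,0]); UY=.239/' go.py; python3 - <<'E'
from go import *
contact(); print(RU.apply([1,0,0]))
E
```

```text
t 11.675 tip [-82.    0.6  33.9] edge [69.   1.1 86.8] yaw,tilt,roll [ 0.2  17.87 -0.07] F unit [ 4.9  0.5 -0.8] M [ 0.02 -0.84 -0.1 ]
contact y from Mz mm 17.4
[0.97157519 0.23673117 0.        ]
```

arm_command(
  increments=[
    {"x": 2.5, "y": 0.6, "z": 0, "wx": 0, "wy": 0, "wz": -0.2, "jaw": 1},
    {"x": -0.5, "y": 2, "z": 0, "wx": 0, "wy": 0, "wz": 0, "jaw": 1},
    {"x": 0, "y": 0, "z": 0, "wx": 0, "wy": 0, "wz": 0, "jaw": 1},
  ],
)

```text
t: 12.05
tool_pos: [0.5178, -0.1653, 0.0823]
tcp_rot: [1.809, 2.303, 0.36]
force: [1.6, -0.6, -1.2]
finger_gap: 0.0137
gripper_force: 35.0
```

```bash
python3 - <<'E'
from go import *
lid()
E
```

```text
t 12.05 tip [-80.2   3.7  33.3] edge [70.9  3.8 86. ] yaw,tilt,roll [2.000e-02 1.777e+01 1.000e-02] F unit [ 1.4 -1.  -1.2] M [-0.09  0.13 -0.01]
```

arm_command(
  increments=[
    {"x": -0.2, "y": 1, "z": 0, "wx": 0, "wy": 0, "wz": 0, "jaw": 1},
    {"x": 0, "y": 0, "z": 0, "wx": 0, "wy": 0, "wz": 0, "jaw": 1},
    {"x": -0.2, "y": 1, "z": 0, "wx": 0, "wy": 0, "wz": 0, "jaw": 1},
    {"x": 0, "y": 0, "z": 0, "wx": 0, "wy": 0, "wz": 0, "jaw": 1},
  ],
)

```text
t: 12.55
tool_pos: [0.5181, -0.1644, 0.083]
tcp_rot: [1.807, 2.301, 0.359]
force: [-0.9, -5.1, -2.6]
finger_gap: 0.0134
gripper_force: 35.1
```

```bash
python3 - <<'E'
from go import *
lid()
E
```

```text
t 12.55 tip [-79.6   4.4  33.9] edge [71.4  4.5 86.7] yaw,tilt,roll [ 0.04 17.84 -0.14] F unit [-2.1 -4.7 -2.6] M [-0.98  0.45 -0.06]
```

arm_command(
  increments=[
    {"x": 1.1, "y": -4.6, "z": 0, "wx": 0, "wy": 0, "wz": 0, "jaw": 1},
    {"x": 0, "y": 0, "z": 3, "wx": 0, "wy": 0, "wz": 0, "jaw": 1},
    {"x": 0, "y": 0, "z": 1, "wx": 0, "wy": 0, "wz": 0, "jaw": 1},
    {"x": 0, "y": 0, "z": 0, "wx": 0, "wy": 0, "wz": 0, "jaw": 1},
  ],
)

```text
t: 13.05
tool_pos: [0.519, -0.1679, 0.0868]
tcp_rot: [1.808, 2.302, 0.361]
force: [0.5, -0.7, -2.3]
finger_gap: 0.0135
gripper_force: 35.0
```

```bash
python3 - <<'E'
from go import *
lid()
E
```

```text
t 13.05 tip [-79.6   0.8  37.7] edge [71.5  0.9 90.6] yaw,tilt,roll [ 1.000e-02  1.784e+01 -1.000e-02] F unit [ 0.3 -0.8 -2.3] M [-0.02  0.13  0.05]
```

arm_command(
  increments=[
    {"x": 0, "y": 0, "z": 1, "wx": 0, "wy": 0, "wz": 0, "jaw": 1},
    {"x": 0, "y": 0, "z": 1, "wx": 0, "wy": 0, "wz": 0, "jaw": 1},
    {"x": 0, "y": 0, "z": 0, "wx": 0, "wy": 0, "wz": 0, "jaw": 1},
  ],
)

```text
t: 13.42
tool_pos: [0.519, -0.1681, 0.0888]
tcp_rot: [1.808, 2.302, 0.361]
force: [0.0, 0.3, -1.8]
finger_gap: 0.0136
gripper_force: 35.0
```

arm_command(
  increments=[
    {"x": 0, "y": 0, "z": 1, "wx": 0, "wy": 0, "wz": 0, "jaw": 1},
    {"x": 0, "y": 0, "z": 1, "wx": 0, "wy": 0, "wz": 0, "jaw": 1},
    {"x": 0, "y": 0, "z": 0, "wx": 0, "wy": 0, "wz": 0, "jaw": 1},
  ],
)

```text
t: 13.8
tool_pos: [0.519, -0.1682, 0.0908]
tcp_rot: [1.808, 2.302, 0.361]
force: [-0.1, 1.3, -1.9]
finger_gap: 0.0137
gripper_force: 35.0
```

```bash
python3 - <<'E'
from go import *
lid()
E
```

```text
t 13.8 tip [-79.6   0.6  41.7] edge [71.5  0.6 94.6] yaw,tilt,roll [ 1.000e-02  1.784e+01 -3.000e-02] F unit [ 0.2  1.3 -1.9] M [-0.08  0.15  0.  ]
```

arm_command(
  increments=[
    {"x": 0, "y": 0, "z": 1, "wx": 0, "wy": 0, "wz": 0, "jaw": 1},
    {"x": 0, "y": 0, "z": 1, "wx": 0, "wy": 0, "wz": 0, "jaw": 1},
    {"x": 0, "y": 0, "z": 0, "wx": 0, "wy": 0, "wz": 0, "jaw": 1},
  ],
)

```text
t: 14.18
tool_pos: [0.5191, -0.1682, 0.0928]
tcp_rot: [1.808, 2.302, 0.361]
force: [-0.1, -0.4, -1.8]
finger_gap: 0.0139
gripper_force: 35.0
```

arm_command(
  increments=[
    {"x": 0, "y": 0, "z": 1, "wx": 0, "wy": 0, "wz": 0, "jaw": 1},
    {"x": 0, "y": 0, "z": 0, "wx": 0, "wy": 0, "wz": 0, "jaw": 1},
  ],
)

```text
t: 14.42
tool_pos: [0.5191, -0.1682, 0.0938]
tcp_rot: [1.808, 2.302, 0.361]
force: [-0.5, -0.1, -1.8]
finger_gap: 0.0135
gripper_force: 35.0
```

arm_command(
  increments=[
    {"x": 0, "y": 0, "z": 1, "wx": 0, "wy": 0, "wz": 0, "jaw": 1},
    {"x": 0, "y": 0, "z": 0, "wx": 0, "wy": 0, "wz": 0, "jaw": 1},
  ],
)

```text
t: 14.68
tool_pos: [0.5189, -0.1681, 0.0946]
tcp_rot: [1.809, 2.302, 0.361]
force: [-0.2, -0.1, -3.4]
finger_gap: 0.0133
gripper_force: 35.0
```

```bash
python3 - <<'E'
from go import *
lid()
E
```

```text
t 14.675 tip [-79.8   0.7  45.6] edge [71.3  0.7 98.3] yaw,tilt,roll [ 0.000e+00  1.782e+01 -1.000e-02] F unit [-0.2 -0.1 -3.4] M [-0.11  0.1  -0.02]
```

arm_command(
  increments=[
    {"x": 0, "y": 0, "z": 1, "wx": 0, "wy": 0, "wz": 0, "jaw": 1},
    {"x": 0, "y": 0, "z": 0, "wx": 0, "wy": 0, "wz": 0, "jaw": 1},
  ],
)

```text
t: 14.92
tool_pos: [0.5186, -0.168, 0.0952]
tcp_rot: [1.809, 2.303, 0.36]
force: [-0.8, -0.2, -7.3]
finger_gap: 0.0135
gripper_force: 35.2
```

```bash
python3 - <<'E'
from go import *
lid()
E
```

```text
t 14.925 tip [-80.1   0.9  46.2] edge [71.1  0.9 98.9] yaw,tilt,roll [-0.000e+00  1.779e+01  1.000e-02] F unit [-0.8  0.  -7.3] M [-0.26  0.02 -0.05]
```

Contact: the ledge underside is at about z = 52 mm (insert +2 mm) and the back stop is at about x = -82 (insert about +6 mm). I now plan the swing about the lip.

```bash
python3 - <<'E'
from go import *
W=[(-79.6,46.7,17.84),(-80.3,43.5,17.84),(-80.4,44.3,15),(-80.5,45,12.5),(-80.5,45.6,10),(-80.5,46.2,8),(-80.5,46.6,6.5),(-80.5,46.9,5),(-80.5,47.2,4),(-80.5,47.4,3),(-80.5,47.6,2),(-80.5,47.8,1),(-80.5,48,0),(-80.5,48,-.7)]
P=[tcp(*w,y=.9) for w in W]
for w,(p,q),(p1,q1) in zip(W[1:],P,P[1:]): print(w,((p1-p)*1e3).round(1),np.degrees((q1*q.inv()).as_rotvec()).round(2))
E
```

```text
(-80.3, 43.5, 17.84) [-0.7 -0.2 -3.2] [0. 0. 0.]
(-80.4, 44.3, 15) [ 2.2  0.5 -2.9] [-0.67  2.76 -0.  ]
(-80.5, 45, 12.5) [ 1.8  0.4 -2.7] [-0.59  2.43  0.  ]
(-80.5, 45.6, 10) [ 1.7  0.4 -2.8] [-0.59  2.43  0.  ]
(-80.5, 46.2, 8) [ 1.3  0.3 -2.2] [-0.47  1.94 -0.  ]
(-80.5, 46.6, 6.5) [ 0.9  0.2 -1.7] [-0.36  1.46 -0.  ]
(-80.5, 46.9, 5) [ 0.8  0.2 -1.9] [-0.36  1.46  0.  ]
(-80.5, 47.2, 4) [ 0.5  0.1 -1.1] [-0.24  0.97 -0.  ]
(-80.5, 47.4, 3) [ 0.5  0.1 -1.3] [-0.24  0.97  0.  ]
(-80.5, 47.6, 2) [ 0.5  0.1 -1.3] [-0.24  0.97 -0.  ]
(-80.5, 47.8, 1) [ 0.4  0.1 -1.3] [-0.24  0.97  0.  ]
(-80.5, 48, 0) [ 0.4  0.1 -1.3] [-0.24  0.97 -0.  ]
(-80.5, 48, -0.7) [ 0.3  0.1 -1. ] [-0.17  0.68  0.  ]
```

arm_command(
  increments=[
    {"x": -0.7, "y": -0.2, "z": -3.2, "wx": 0, "wy": 0, "wz": 0, "jaw": 1},
    {"x": 2.2, "y": 0.5, "z": -2.9, "wx": -0.67, "wy": 2.76, "wz": 0, "jaw": 1},
    {"x": 1.8, "y": 0.4, "z": -2.7, "wx": -0.59, "wy": 2.43, "wz": 0, "jaw": 1},
    {"x": 1.7, "y": 0.4, "z": -2.8, "wx": -0.59, "wy": 2.43, "wz": 0, "jaw": 1},
    {"x": 0, "y": 0, "z": 0, "wx": 0, "wy": 0, "wz": 0, "jaw": 1},
    {"x": 0, "y": 0, "z": 0, "wx": 0, "wy": 0, "wz": 0, "jaw": 1},
  ],
)

```text
t: 15.68
tool_pos: [0.524, -0.167, 0.0842]
tcp_rot: [1.869, 2.38, 0.209]
force: [0.4, -0.1, -2.0]
finger_gap: 0.0137
gripper_force: 35.0
```

```bash
python3 - <<'E'
from go import *
lid()
E
```

```text
t 15.675 tip [-80.5   0.6  45.5] edge [76.4  0.6 77.4] yaw,tilt,roll [ 2.000e-02  1.004e+01 -1.000e-02] F unit [ 0.3 -0.2 -2. ] M [-0.05  0.04 -0.05]
```

arm_command(
  increments=[
    {"x": 1.3, "y": 0.3, "z": -2.2, "wx": -0.47, "wy": 1.94, "wz": 0, "jaw": 1},
    {"x": 0, "y": 0, "z": 0, "wx": 0, "wy": 0, "wz": 0, "jaw": 1},
    {"x": 0, "y": 0, "z": 0, "wx": 0, "wy": 0, "wz": 0, "jaw": 1},
  ],
)

```text
t: 16.05
tool_pos: [0.5251, -0.1667, 0.0819]
tcp_rot: [1.884, 2.399, 0.169]
force: [-0.6, 0.5, -2.3]
finger_gap: 0.0134
gripper_force: 35.0
```

```bash
python3 - <<'E'
from go import *
lid()
E
```

```text
t 16.05 tip [-80.7   0.6  46.1] edge [77.2  0.6 72.4] yaw,tilt,roll [0.   8.04 0.  ] F unit [-0.4  0.6 -2.3] M [-0.08  0.01 -0.03]
```

Still free. I continue in small steps toward the catch.

arm_command(
  increments=[
    {"x": 0.9, "y": 0.2, "z": -1.7, "wx": -0.36, "wy": 1.46, "wz": 0, "jaw": 1},
    {"x": 0, "y": 0, "z": 0, "wx": 0, "wy": 0, "wz": 0, "jaw": 1},
  ],
)

```text
t: 16.3
tool_pos: [0.5264, -0.1666, 0.0803]
tcp_rot: [1.895, 2.413, 0.136]
force: [0.6, -0.9, -1.4]
finger_gap: 0.0137
gripper_force: 35.0
```

arm_command(
  increments=[
    {"x": 0.8, "y": 0.2, "z": -1.9, "wx": -0.36, "wy": 1.46, "wz": 0, "jaw": 1},
    {"x": 0, "y": 0, "z": 0, "wx": 0, "wy": 0, "wz": 0, "jaw": 1},
  ],
)

```text
t: 16.55
tool_pos: [0.5273, -0.1664, 0.0786]
tcp_rot: [1.905, 2.427, 0.104]
force: [-3.4, -0.8, 2.8]
finger_gap: 0.0135
gripper_force: 35.1
```

```bash
python3 - <<'E'
from go import *
lid()
E
```

```text
t 16.55 tip [-80.3   0.3  47.1] edge [78.8  0.4 64.9] yaw,tilt,roll [ 0.04  4.96 -0.04] F unit [-3.5 -0.   2.8] M [-0.04  0.16 -0.05]
```

arm_command(
  increments=[
    {"x": 0.5, "y": 0.1, "z": -1.1, "wx": -0.24, "wy": 0.97, "wz": 0, "jaw": 1},
    {"x": 0, "y": 0, "z": 0, "wx": 0, "wy": 0, "wz": 0, "jaw": 1},
  ],
)

```text
t: 16.8
tool_pos: [0.5278, -0.1664, 0.0775]
tcp_rot: [1.913, 2.436, 0.084]
force: [-3.6, -0.4, 4.2]
finger_gap: 0.0136
gripper_force: 35.3
```

```bash
python3 - <<'E'
from go import *
lid()
E
```

```text
t 16.8 tip [-80.3   0.2  47.5] edge [79.1  0.3 62.6] yaw,tilt,roll [ 0.03  3.99 -0.05] F unit [-3.6  0.5  4.2] M [-0.05  0.07  0.02]
```

arm_command(
  increments=[
    {"x": 0.5, "y": 0.1, "z": -1.3, "wx": -0.24, "wy": 0.97, "wz": 0, "jaw": 1},
    {"x": 0, "y": 0, "z": 0, "wx": 0, "wy": 0, "wz": 0, "jaw": 1},
  ],
)

```text
t: 17.05
tool_pos: [0.5282, -0.1663, 0.0762]
tcp_rot: [1.92, 2.444, 0.063]
force: [-3.8, -1.5, 5.2]
finger_gap: 0.0135
gripper_force: 35.3
```

arm_command(
  increments=[
    {"x": 0.5, "y": 0.1, "z": -1.3, "wx": -0.24, "wy": 0.97, "wz": 0, "jaw": 1},
    {"x": 0, "y": 0, "z": 0, "wx": 0, "wy": 0, "wz": 0, "jaw": 1},
  ],
)

```text
t: 17.3
tool_pos: [0.5286, -0.1663, 0.0751]
tcp_rot: [1.927, 2.453, 0.041]
force: [-5.2, -1.4, 7.3]
finger_gap: 0.0139
gripper_force: 35.6
```

```bash
python3 - <<'E'
from go import *
lid()
E
```

```text
t 17.3 tip [-80.5   0.1  48. ] edge [79.2  0.2 57.5] yaw,tilt,roll [ 0.02  1.97 -0.06] F unit [-5.4 -0.1  7.3] M [-0.02  0.24  0.02]
```

arm_command(
  increments=[
    {"x": 0.4, "y": 0.1, "z": -1.3, "wx": -0.24, "wy": 0.97, "wz": 0, "jaw": 1},
    {"x": 0, "y": 0, "z": 0, "wx": 0, "wy": 0, "wz": 0, "jaw": 1},
  ],
)

```text
t: 17.55
tool_pos: [0.5285, -0.166, 0.0729]
tcp_rot: [1.934, 2.463, 0.02]
force: [-3.7, -2.3, 1.0]
finger_gap: 0.0136
gripper_force: 34.8
```

```bash
python3 - <<'E'
from go import *
lid()
E
```

```text
t 17.55 tip [-81.    0.5  47.3] edge [79.   0.5 53.9] yaw,tilt,roll [ 0.02  0.94 -0.02] F unit [-4.2 -1.4  1. ] M [-0.35  0.4  -0.11]
```

arm_command(
  increments=[
    {"x": 0.4, "y": 0.1, "z": -1.3, "wx": -0.24, "wy": 0.97, "wz": 0, "jaw": 1},
    {"x": 0, "y": 0, "z": 0, "wx": 0, "wy": 0, "wz": 0, "jaw": 1},
  ],
)

```text
t: 17.8
tool_pos: [0.5292, -0.1658, 0.0717]
tcp_rot: [-1.94, -2.471, 0.001]
force: [-1.9, -1.7, 1.5]
finger_gap: 0.0134
gripper_force: 34.8
```

```bash
python3 - <<'E'
from go import *
lid()
E
```

```text
t 17.8 tip [-80.7   0.4  47.6] edge [79.3  0.5 51.4] yaw,tilt,roll [ 0.02 -0.04 -0.03] F unit [-2.2 -1.2  1.5] M [-0.29  0.42 -0.12]
```

arm_command(
  increments=[
    {"x": 0, "y": 0, "z": -0.8, "wx": -0.1, "wy": 0.4, "wz": 0, "jaw": 1},
    {"x": 0, "y": 0, "z": 0, "wx": 0, "wy": 0, "wz": 0, "jaw": 1},
  ],
)

```text
t: 18.05
tool_pos: [0.5295, -0.1658, 0.0716]
tcp_rot: [-1.938, -2.468, 0.01]
force: [-4.0, -1.3, 5.2]
finger_gap: 0.0135
gripper_force: 34.8
```

```bash
python3 - <<'E'
from go import *
lid()
E
```

```text
t 18.05 tip [-80.6   0.4  48. ] edge [79.5  0.4 50.9] yaw,tilt,roll [ 0.02 -0.41 -0.05] F unit [-4.2 -0.4  5.2] M [-0.04  0.43 -0.04]
```

The force dropped from 7.3 N to 1 N as the edge passed the nose, and the lid now seats firmly. I check the catch before letting go.

```bash
python3 - <<'E'
from h import *
b=grab_frame("scene")
cv2.imwrite("pics/g.png",cv2.resize(b[100:220,230:370],(700,600),interpolation=cv2.INTER_CUBIC)[:,:,::-1])
E
```

```text
(no output)
```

View pics/g.png

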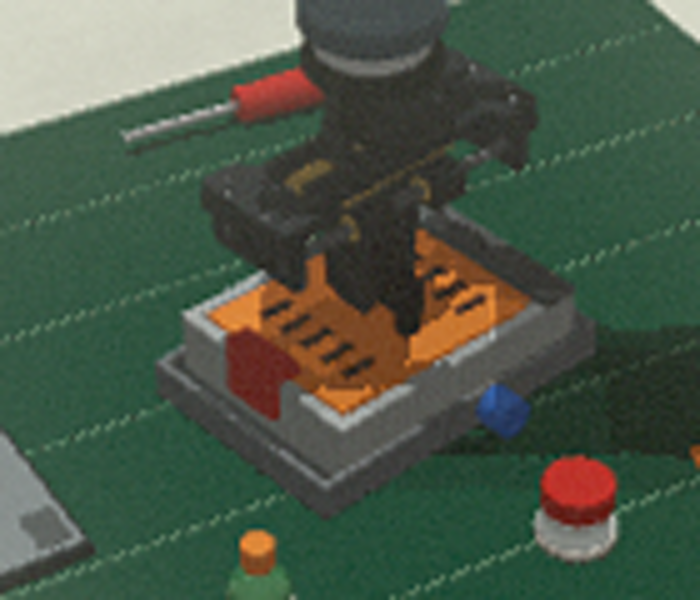

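The lid at crop (330,330) lies down between the walls with the red catch (260,370) over its edge. I ease the press off and let go.

arm_command(
  increments=[
    {"x": 0, "y": 0, "z": 0.8, "wx": 0.1, "wy": -0.4, "wz": 0, "jaw": 1},
    {"x": 0, "y": 0, "z": 0, "wx": 0, "wy": 0, "wz": 0, "jaw": 1},
    {"x": 0, "y": 0, "z": 0, "wx": 0, "wy": 0, "wz": 0, "jaw": 0.7},
    {"x": 0, "y": 0, "z": 0, "wx": 0, "wy": 0, "wz": 0, "jaw": 0.5},
    {"x": 0, "y": 0, "z": 0, "wx": 0, "wy": 0, "wz": 0, "jaw": 0.5},
    {"x": 0, "y": 0, "z": 0, "wx": 0, "wy": 0, "wz": 0, "jaw": 0.5},
  ],
)

```text
t: 18.85
tool_pos: [0.5294, -0.1658, 0.072]
tcp_rot: [1.94, 2.47, -0.001]
force: [-0.3, -0.9, -0.4]
finger_gap: 0.0437
gripper_force: 0.0
```

arm_command(
  increments=[
    {"x": 0, "y": 0, "z": 5, "wx": 0, "wy": 0, "wz": 0, "jaw": 0.5},
    {"x": 0, "y": 0, "z": 15, "wx": 0, "wy": 0, "wz": 0, "jaw": 0.5},
    {"x": 0, "y": 0, "z": 30, "wx": 0, "wy": 0, "wz": 0, "jaw": 0.5},
    {"x": 0, "y": 0, "z": 50, "wx": 0, "wy": 0, "wz": 0, "jaw": 0.5},
    {"x": 0, "y": -40, "z": 50, "wx": 0, "wy": 0, "wz": 0, "jaw": 0.5},
    {"x": 0, "y": -50, "z": 20, "wx": 0, "wy": 0, "wz": 0, "jaw": 0.5},
    {"x": 0, "y": -50, "z": 0, "wx": 0, "wy": 0, "wz": 0, "jaw": 0.5},
    {"x": 0, "y": -50, "z": 0, "wx": 0, "wy": 0, "wz": 0, "jaw": 0.5},
    {"x": 0, "y": -50, "z": 0, "wx": 0, "wy": 0, "wz": 0, "jaw": 0.5},
    {"x": 0, "y": 0, "z": 0, "wx": 0, "wy": 0, "wz": 0, "jaw": 0.5},
    {"x": 0, "y": 0, "z": 0, "wx": 0, "wy": 0, "wz": 0, "jaw": 0.5},
  ],
)

```text
t: 20.23
tool_pos: [0.5292, -0.4044, 0.2413]
tcp_rot: [1.941, 2.47, -0.0]
force: [0.7, 1.1, -0.5]
finger_gap: 0.044
gripper_force: 0.0
```

```bash
python3 - <<'E'
from h import *
a=grab_frame("top");b=grab_frame("scene")
im=np.hstack([cv2.resize(a[170:280,330:440],(400,400),interpolation=cv2.INTER_CUBIC),cv2.resize(b[110:220,250:360],(400,400),interpolation=cv2.INTER_CUBIC)])
cv2.imwrite("pics/i.png",im[:,:,::-1]); o=get_obs();print(o["t"],o["tool_pos"],o["force"])
E
```

```text
20.325 [ 0.52958492 -0.40350307  0.24135565] [-0.07954728  0.05019842  0.75574495]
```

View pics/i.png

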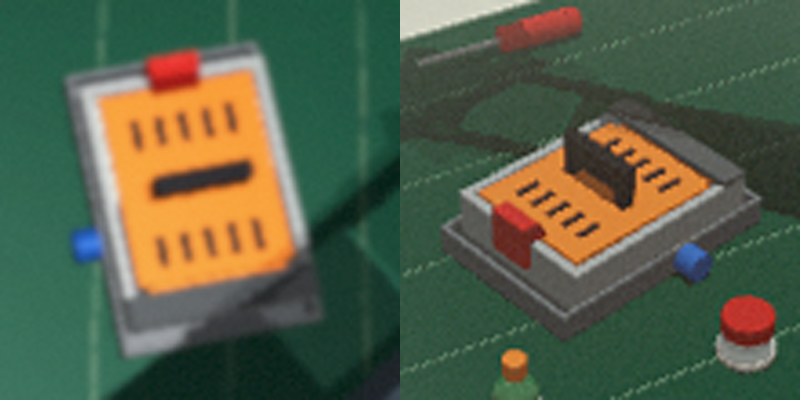

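The lid lies flat in the unit with nothing touching it. The catch, at (172,70) and (515,235), is over its edge, and its lip end (220,280) is under the dark ledge. I hand the job in.

```bash
python3 -c "from bench import finish_job; print(finish_job())"
```

```text
the job is handed in; nothing more can be done
None
```

The orange lid is on the unit: lip under the ledge, catch end latched, lying flat and let go by about 20 s. The tool force stayed below about 13 N in the readings, and I moved no bystander; hand-in gave no verdict.

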